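# Space a hot-stamping die in its holder and hold it tight

### The job

Two brass-faced stamps stand in the die holder, and only one of them leaves a gap to its steel lay bar that is wide enough for the loose aluminium spacer: slide the spacer into that gap, lengthwise along the bar and centred on it, until it lies flat on the bed, and let go of it. Then take that stamp in the gripper and push it firmly towards its lay bar, so that stamp, spacer and bar close up flush, all flat on the bed, without shifting the other stamp or disturbing the hammer, awl and thread spool. Finish while still gripping the stamp and pressing it there, so that a colleague can tighten the clamps.

Things in the scene. Friction and masses are not known exactly. Their poses are not given: they have to be found in the camera images.
- holder: Two-up die holder, fixed to the bench: dark steel bed 110 (x) by 270 (y), 10 thick, so the bed surface is 10 above the bench. Origin: centre of its underside; x across, y along the bed; yaw within 0.4 rad. Two bays, left (+y) and right. Each bay, going to -y: a bright steel lay bar, 90 of free bed with a stamp, two slack brass round clamps (20 diameter, 12 high, fixed).
- lay_left (a point): Lay bar of the left bay: bar 50 long (x), 14 thick (y), 16 high above the bed. This point is on its lay face (which looks to -y), at the middle of its length, at bed height; 112 to +y of the holder's origin. Axes as the holder's; the bay's free bed runs from y = 0 to -90 of it, then come the clamps. Ends in x are open.
- lay_right (a point): The same point on the lay bar of the right bay, 20 to -y of the holder's origin.
- stamp_small: Smaller stamp, in either bay: loose block 50 (x) by 60 (y) by 23.4 high, grey base, brass top with round copper emblem, 0.3 kg. Origin: underside, middle of the edge next to the clamps; block spans y = 0 to +60, x = -25 to +25 of its frame, +y towards the lay bar. Up to 3 degrees askew, 1 to 5 from the clamps, 24 to 29 from the lay face. Slides on the bed.
- stamp_large: Larger stamp, in the other bay: loose block 50 (x) by 80 (y) by 23.4 high, grey base, brass top with a copper rectangular frame, 0.4 kg. Origin likewise under the edge next to the clamps; block spans y = 0 to +80. It leaves only 4 to 9 to its lay face. Not to be shifted.
- spacer: Loose plain aluminium bar, 60 (x) by 20 (y) by 20 high, 0.065 kg, lying on the bench right of the holder. Origin: centre of its underside; x along its length. In the gap its length lies along the holder's x, 20 across the gap; placed centrally it is 5 longer at each end than bar and stamp, so it can be held by its ends.
- hammer: Bystander: hammer lying on the bench beyond the spacer, 250 long, origin near the middle of its underside. Leave alone.
- awl: Bystander: awl with a wooden handle, 140 long, lying on the bench right of the spacer. Leave alone.
- thread_spool: Bystander: thread spool, 42 diameter, 50 high, standing between holder and robot. Leave alone.
Things that resemble listed ones, but are neither listed nor needed, are in the scene too. Several things look just like the spacer: the one meant starts farthest to the robot's left. Leave any black look-alike of the stamp_small alone.

How it is judged:
On the way:
1. the spacer lies flat in the gap at the lay bar, along it, and is let go (((x of spacer in the frame of lay_left between -0.015 and 0.015 m and y of spacer in the frame of lay_left between -0.022 and -0.008 m and z of spacer in the frame of lay_left between -0.0025 and 0.0025 m) or (x of spacer in the frame of lay_right between -0.015 and 0.015 m and y of spacer in the frame of lay_right between -0.022 and -0.008 m and z of spacer in the frame of lay_right between -0.0025 and 0.0025 m)) and angle between spacer's own z axis and vertical below 0.06 rad and angle between the x axis of spacer and the x axis of holder, either way round below 0.15 rad and contact force between the fingers and spacer below 0.3 N), for 0.2 s.
At the end, for the whole second after the job is handed in: spacer flat on the bed between smaller stamp and lay bar, within 15 mm of the bar's middle, touching both (2 mm); both square to the bar (0.05 rad), level (0.04 rad), on the bed; gripper holds the stamp, pressing stamp on spacer on bar with over 3 N; larger stamp within 8 mm of its start (((x of spacer in the frame of lay_left between -0.015 and 0.015 m and y of spacer in the frame of lay_left between -0.0118 and -0.008 m and z of spacer in the frame of lay_left between -0.002 and 0.002 m) or (x of spacer in the frame of lay_right between -0.015 and 0.015 m and y of spacer in the frame of lay_right between -0.0118 and -0.008 m and z of spacer in the frame of lay_right between -0.002 and 0.002 m)) and y of spacer in the frame of stamp_small between 0.067 and 0.072 m and angle between the x axis of each of spacer, stamp_small and the x axis of holder, either way round below 0.05 rad and angle between each of spacer, stamp_small's own z axis and vertical below 0.04 rad and z of stamp_small in the frame of holder below 0.0125 m and contact force between stamp_small and spacer above 3 N and contact force between spacer and holder above 3 N and contact force between the fingers and stamp_small above 5 N and linear speed of stamp_small below 0.01 m/s and distance of stamp_large from where it was at the start of the episode below 0.008 m); the arm keeps its last pose, push and grip.
It fails at once if the larger stamp is shifted by more than 8 mm (distance of stamp_large from where it was at the start of the episode above 0.008 m).
It fails at once if the hammer, awl or thread spool is moved by more than 20 mm (distance of any of hammer, awl, thread_spool from where it was at the start of the episode above 0.02 m).
It also fails if it takes over 46 s, if anything falls off the work surface, if the arm or the gripper's body presses on something with over 40 N, if the wrist force passes 120 N, or if a joint passes its speed limit or range.

### The arm

A 7-joint arm with a two-finger parallel gripper is mounted at the origin on the work surface. World frame = base frame: x ahead of the robot, y to its left, z up, the work surface at z = 0. Lengths are in m, angles in rad, forces in N, time in s.
With the tool pointing down it reaches from about 0.4 to 0.75 m from the base axis. Payload 19.5 kg.
Tool frame: the origin (TCP) lies on the centre line of the jaws, within the pads' length; the fingertips stand 17 mm ahead of it and the grasp point (between the pads) lies 2 mm behind it; x points along the fingers, y is the direction in which the jaws open and shut, and the axes are right-handed (so a half turn about x gives the same grasp; the last joint's range is limited). The gripper opens to 85 mm and grips with 20 to 120 N. Pads are 22 mm wide; open, the fingers measure 114 mm over their backs; the gripper's body (76 mm by 85 mm) begins 54 mm behind the grasp point. The pads swing forward as they close: fully open they stand 13 mm farther back than shut.
Start: joints at [-1.38, 0.707, -0.028, 1.485, 0.022, 0.951, -0.075], TCP at [0.133, 0.559, 0.248] pointing down, gripper open.
Joint ranges: [-2.71, 2.71], [-0.32, 2.16], [-1.57, 1.52], [0, 2.45], [-1.46, 4.6], [0, 2.02], [-2.83, 2.83]. Speed limits (rad/s): [1.89, 1.89, 2.57, 2.57, 3.01, 3.01, 3.01].

### API

Orientations are given as a 3x3 rotation matrix whose columns are the frame's x, y, z axes.
In Python, from bench import manip gives the robot as it stands.
- The arm moves only by the tool arm_command, never from a script. Its argument "plan" is a list of rows, each a list of 6 numbers: the shift along the tool's x, y, z normalised to -1 to 1, where 1 is 7.5 cm, then the turn, a rotation vector about the tool's x, y, z normalised to -1 to 1, where 1 is 30 degrees. A call has 1 to 10 rows; each row shifts and turns the pose as measured when the row begins, along the tool's axes as they then stand; what a row does not reach is not made up. A row lasts 1/10 s, in which the tool goes at most 50 mm and 8.59 degrees, less where a joint would pass 70% of its speed; a pose out of reach is approached as far as the arm can. A call with a number of a shift or a turn outside -1 to 1 is refused whole. A call with a gripper value outside its range is refused whole. "hand" is the closure, from -1 (fully open) to 1 (shut), set as the call begins (left out, the last holds). The fingers move at their own pace and stop on an object; "squeeze" is the grip in N (left out, the last holds). Time passes only in rows, so rows that do not move let the fingers close. It gives the time, the measured TCP pose, the force and the opening at its end, in the units of the state.
- manip.observe(): the state, without advancing time (a new reading comes with each control period).
- manip.snapshot(name): name is "side" or "top"; returns the picture (384x512x3 uint8, red, green, blue); there is no depth.
- manip.camera_params(name): a dict with "intrinsics" (3x3 intrinsics, pixels), "D" ([k1, k2, p1, p2, k3] as OpenCV has them; the pictures are not rectified), "eye" and "orientation" of the camera in the world. Camera axes: x right, y down, z forward; pixel columns grow to the right and rows downward; lengths in m; the calibration is good to about 2 mm. A picture is of the moment at which its call begins. camera_params takes no time and is no camera call.
- manip.job_done(): hands the job in, once; it reports no verdict.
The state is a dict: "time": time; "joint_positions": joint angles; "qvel": joint speeds; "effort": joint torques, N m; "eef_pos": TCP position; "eef_rot": TCP orientation; "ft_force": force on the tool from outside, world axes, zero at the start; "moment": the same for the moment, N m; "grip_width": finger opening in m.
Only numpy, scipy, OpenCV 4.12 (cv2) and the standard library are available. Lean on these libraries where they do the work, as an engineer would, in place of code of your own. Each camera call takes 0.05 s, during which the arm holds its last target. There are 200 camera calls.

## Working session

There is one attempt and no reset: what is moved stays moved. The work goes in short steps, Python scripts to look and compute and a tool call to move; the robot and the scene stay as the last step left them, time stands still between calls to the robot, and variables do not carry over. Pictures are saved under pics/ and viewed, about 8 in all and at most 12, crops included, and the job is handed in when it is done.

Besides the shell and the picture viewer there is one more tool, called after "Call:" by a JSON object that holds its "api" and its "payload", one argument or row to a line. arm_command: Moves the arm, as the interface text tells. Its arguments: {"type":"object","properties":{"plan":{"type":"array"},"hand":{"type":"number"},"squeeze":{"type":"number"}},"required":["plan"]}

```bash
mkdir -p pics; ls; python3 - <<'E'
from bench import manip
import cv2,numpy as np
np.set_printoptions(precision=4,suppress=True)
s=manip.observe()
for k,v in s.items(): print(k,np.array(v))
for n in("top","side"):
    print(n,manip.camera_params(n))
    cv2.imwrite(f"pics/{n}0.png",manip.snapshot(n)[:,:,::-1])
E
```

```text
pics
time 0.0
joint_positions [-1.3797  0.7071 -0.0276  1.485   0.022   0.9509 -0.0755]
qvel [-0.0002  0.0005 -0.0008  0.0014 -0.0005 -0.0005 -0.0006]
effort [  0.0003 -88.3202   1.2346 -23.6178   0.0168   0.0064  -0.    ]
eef_pos [0.1326 0.5593 0.2478]
eef_rot [[-0.0002  0.2307  0.973 ]
 [-0.001   0.973  -0.2307]
 [-1.     -0.0011  0.    ]]
ft_force [-0.6009  0.6464 -0.1988]
moment [-0.0319 -0.0161  0.0178]
grip_width 0.08526090142767971
top {'intrinsics': array([[361.5956,   0.    , 255.066 ],
       [  0.    , 361.5956, 192.7358],
       [  0.    ,   0.    ,   1.    ]]), 'D': array([-0.103,  0.   ,  0.   ,  0.   ,  0.   ]), 'eye': array([ 0.5062, -0.1007,  0.8942]), 'orientation': array([[-0.0037, -0.998 ,  0.0638],
       [-0.9999,  0.0027, -0.0149],
       [ 0.0147, -0.0638, -0.9979]])}
side {'intrinsics': array([[367.6772,   0.    , 252.7975],
       [  0.    , 367.6772, 188.3247],
       [  0.    ,   0.    ,   1.    ]]), 'D': array([-0.0527,  0.    ,  0.    ,  0.    ,  0.    ]), 'eye': array([ 0.3711, -0.5987,  0.6334]), 'orientation': array([[ 0.9383, -0.2511,  0.2377],
       [-0.3456, -0.6973,  0.6279],
       [ 0.0081, -0.6713, -0.7411]])}
```

View pics/top0.png

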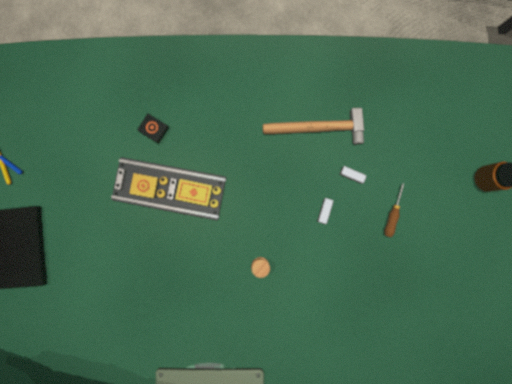

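View pics/side0.png

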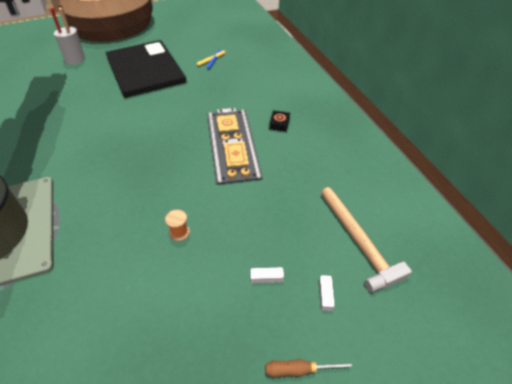

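Top view: the spacer candidates are the white bars at (326,211) and (354,174). (326,211) lies further left in the picture, which is greater world y (the robot's left), so it is the one meant. The small stamp with the round emblem, at (143,185), is in the left bay and has the wide gap. The black look-alike at (153,128) stays where it is. I'll confirm this with an enlarged crop.

```bash
cat > h.py <<'E'
from bench import manip
import cv2,numpy as np
np.set_printoptions(precision=4,suppress=True)
def ray(n,uv):
    c=manip.camera_params(n); 
    p=cv2.undistortPoints(np.array(uv,float).reshape(-1,1,2),c["intrinsics"],c["D"]).reshape(-1,2)
    return c["eye"],np.c_[p,np.ones(len(p))]@np.array(c["orientation"]).T
def back(n,uv,z):
    e,d=ray(n,uv); return e+d*((np.array(z)-e[2])/d[:,2])[:,None]
def proj(n,P):
    c=manip.camera_params(n);R=np.array(c["orientation"]).T
    return cv2.projectPoints(np.array(P,float).reshape(-1,1,3),cv2.Rodrigues(R)[0],-R@c["eye"],c["intrinsics"],c["D"])[0].reshape(-1,2)
def crop(im,x0,y0,w,h,s):
    return cv2.resize(im[y0:y0+h,x0:x0+w],None,fx=s,fy=s,interpolation=cv2.INTER_CUBIC)
E
python3 - <<'E'
from h import *
t=cv2.imread("pics/top0.png")
a=crop(t,105,150,130,75,6); b=crop(t,310,160,65,70,4)
o=np.zeros((740,780,3),np.uint8);
o=np.zeros((600,780,3),np.uint8); o[:450]=a; 
c=crop(t,310,155,65,75,2); o[450:600,:130]=c
s=cv2.imread("pics/side0.png")
cv2.imwrite("pics/c1.png",o)
# spacer: white blobs
for n,roi in(("top",(310,160,65,70)),("side",(240,255,110,65))):
    im=cv2.imread(f"pics/{n}0.png");x,y,w,h=roi
    g=im[y:y+h,x:x+w].min(2); k,l,st,ce=cv2.connectedComponentsWithStats((g>110).astype(np.uint8))
    for i in range(1,k):
        if st[i,4]>40:
            pts=np.argwhere(l==i)[:,::-1].astype(np.float32)
            r=cv2.minAreaRect(pts); print(n,ce[i]+[x,y],st[i,4],r, back(n,[ce[i]+[x,y]],.02))
            bx=cv2.boxPoints(r)+[x,y]; B=back(n,bx,.02);print(B, np.linalg.norm(np.diff(B,axis=0),axis=1))
E
```

```text
top [353.2638 174.1234] 235 ((43.35051345825195, 14.211338996887207), (25.180583953857422, 9.442720413208008), 23.962486267089844) [[ 0.6073 -0.3555  0.02  ]]
[[ 0.609  -0.3222  0.02  ]
 [ 0.6304 -0.3323  0.02  ]
 [ 0.6051 -0.3895  0.02  ]
 [ 0.5838 -0.3793  0.02  ]] [0.0236 0.0626 0.0237]
top [325.3563 210.6073] 247 ((15.366973876953125, 50.61009216308594), (9.67404556274414, 25.66974449157715), 16.69924545288086) [[ 0.5181 -0.2845  0.02  ]]
[[ 0.4917 -0.2638  0.02  ]
 [ 0.5514 -0.2827  0.02  ]
 [ 0.5445 -0.3055  0.02  ]
 [ 0.4848 -0.2864  0.02  ]] [0.0626 0.0238 0.0626]
side [266.7883 274.2295] 562 ((26.62259864807129, 19.310272216796875), (16.359153747558594, 35.050045013427734), 87.87889862060547) [[ 0.5177 -0.2904  0.02  ]]
[[ 0.4916 -0.2642  0.02  ]
 [ 0.5549 -0.2843  0.02  ]
 [ 0.5424 -0.3161  0.02  ]
 [ 0.4811 -0.2965  0.02  ]] [0.0665 0.0342 0.0644]
side [326.8191 292.035 ] 514 ((86.9508285522461, 36.959014892578125), (36.848045349121094, 14.395182609558105), 84.80557250976562) [[ 0.6062 -0.3613  0.02  ]]
[[ 0.6077 -0.3235  0.02  ]
 [ 0.6343 -0.3304  0.02  ]
 [ 0.6054 -0.3966  0.02  ]
 [ 0.5807 -0.39    0.02  ]] [0.0275 0.0722 0.0256]
```

View pics/c1.png

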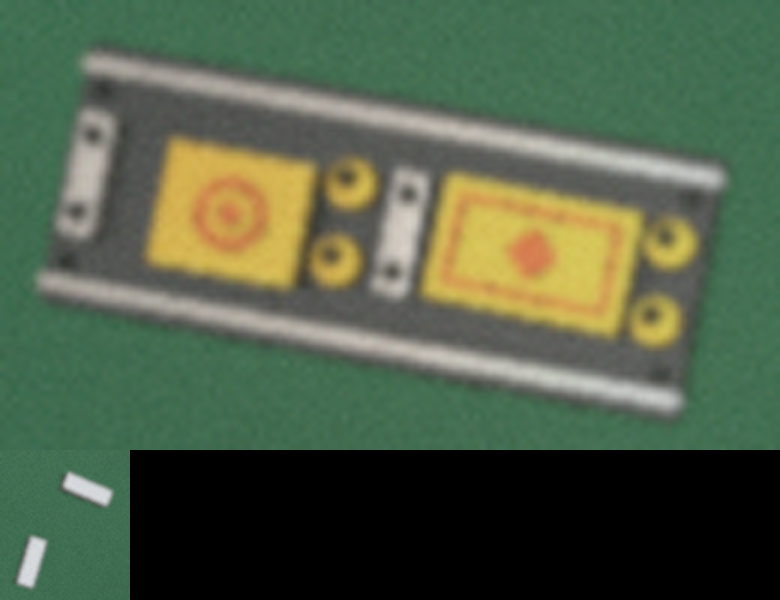

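The crop confirms the layout. The round-emblem stamp is in the left bay with a wide gap, the framed stamp's gap is narrow, and rails run along both bed edges. Next I'll fit the poses with a model.

```bash
cat > fit.py <<'E'
from h import *
from scipy.optimize import minimize
def rect(p,lx,y0,y1,z):  # frame origin p=(x,y,yaw), half-length lx in x
    c,s=np.cos(p[2]),np.sin(p[2]); q=np.array([[-lx,y0],[lx,y0],[lx,y1],[-lx,y1]])
    return np.c_[q@np.array([[c,s],[-s,c]])+p[:2],np.full(4,z)]
def fill(n,P,blur=.9):
    m=np.zeros((384*4,512*4),np.uint8); h=cv2.convexHull(proj(n,P).astype(np.float32)).reshape(-1,2)
    cv2.fillConvexPoly(m,np.round(((h+.5)*4-.5)*16).astype(int),255,cv2.LINE_AA,4)
    return cv2.GaussianBlur(cv2.resize(m,(512,384),interpolation=cv2.INTER_AREA)/255.,(0,0),blur)
def fit(n,F,model,p0,pad=6):
    """F: scalar feature image; linear fg/bg solved per evaluation"""
    u=proj(n,model(p0)); a=np.floor(u.min(0)-pad).astype(int); b=np.ceil(u.max(0)+pad).astype(int)
    sl=(slice(max(a[1],0),b[1]),slice(max(a[0],0),b[0])); f=F[sl].ravel()
    def cost(p):
        m=fill(n,model(p))[sl].ravel(); A=np.c_[m,np.ones_like(m)]
        return ((A@np.linalg.lstsq(A,f,rcond=None)[0]-f)**2).mean()
    S=np.array(p0)+np.vstack([np.zeros(3),np.diag([.006,.006,.06])])
    r=minimize(cost,p0,method="Nelder-Mead",options=dict(initial_simplex=S,xatol=1e-4,fatol=1e-4))
    return r.x,r.fun/f.var()
def feats(n,f):
    B,G,R=[c.astype(float) for c in cv2.split(cv2.imread(f))]
    return dict(green=np.clip((G-R)/(G+R+B+20),0,.2)*500,yel=R-B,white=np.minimum(np.minimum(R,G),B))
def loc(H,p):
    c,s=np.cos(H[2]),np.sin(H[2]); d=np.array(p[:2])-H[:2]
    return np.array([c*d[0]+s*d[1],-s*d[0]+c*d[1],p[2]-H[2]])
bed=lambda p:np.r_[rect(p,.055,-.135,.135,.01),rect(p,.055,-.135,.135,0)]
small=lambda p:rect(p,.025,0,.06,.0334)
large=lambda p:rect(p,.025,0,.08,.0334)
bar=lambda p:rect(p,.025,0,.014,.026)
spc=lambda z:(lambda p:np.r_[rect(p,.03,-.01,.01,z),rect(p,.03,-.01,.01,z+.02)])
spt=lambda z:(lambda p:rect(p,.03,-.01,.01,z+.02))
E
python3 - <<'E'
from fit import *
c=back("top",[[105+385/6,150+232/6]],.015)[0]; yaw=-np.arctan2(110,635)
print("c0",c,yaw)
for n in("top","side"):
    F=feats(n,f"pics/{n}0.png")
    H,r=fit(n,F["green"],bed,[c[0],c[1],yaw]); print(n,"bed",H,r)
    g=lambda x,y:np.array([H[0]+np.cos(H[2])*x-np.sin(H[2])*y,H[1]+np.sin(H[2])*x+np.cos(H[2])*y,H[2]])
    for nm,m,k,y in(("small",small,"yel",.025),("large",large,"yel",-.107),("barL",bar,"white",.112),("barR",bar,"white",-.02)):
        p,r=fit(n,F[k],m,g(0,y),pad=3); print(n,nm,p,"local",loc(H,p),r)
    for m in(spc(0),spt(0)):
        p,r=fit(n,F["white"],m,[.517,-.288,-.3]); print(n,"spacer",p,r)
E
```

```text
c0 [0.5729 0.0961 0.015 ] -0.17152614197210034
top bed [ 0.5752  0.1013 -0.1882] 0.01109404935616347
top small [ 0.5746  0.1258 -0.1879] local [-0.0052  0.024   0.0003] 0.07238384792995838
top large [ 0.555  -0.0052 -0.2116] local [ 0.0001 -0.1083 -0.0234] 0.07323181847558964
top barL [ 0.5962  0.2111 -0.1808] local [0.0001 0.1118 0.0075] 0.16056336593154008
top barR [ 0.5715  0.0815 -0.1861] local [ 0.0002 -0.0201  0.0021] 0.17493725559195905
top spacer [ 0.5181 -0.2867 -0.3069] 0.03332682284161736
top spacer [ 0.5182 -0.2849 -0.3076] 0.0033125827196152195
side bed [ 0.577   0.104  -0.1891] 0.02337868896581453
side small [ 0.575   0.1229 -0.1857] local [-0.0055  0.0181  0.0034] 0.05060496008327942
side large [ 0.5552 -0.0088 -0.2099] local [-0.0002 -0.1149 -0.0207] 0.16119116828754204
side barL [ 0.5967  0.2083 -0.2104] local [-0.0003  0.1061 -0.0212] 0.18679995967543098
side barR [ 0.5722  0.0782 -0.1646] local [ 0.0002 -0.0263  0.0246] 0.26117001421958697
side spacer [ 0.5199 -0.2842 -0.3223] 0.12746357275374395
side spacer [ 0.5187 -0.2875 -0.319 ] 0.05900553327230694
```

Call:
{"api": "arm_command", "payload": {
  "plan": [
    [0, -0.02, 0.65, 0.16, 0, 0],
    [0, -0.02, 0.65, 0.16, 0, 0],
    [0, -0.02, 0.65, 0.16, 0, 0],
    [0, -0.02, 0.65, 0.16, 0, 0],
    [0, -0.02, 0.65, 0.16, 0, 0],
    [0, -0.02, 0.65, 0.16, 0, 0],
    [0, -0.02, 0.65, 0.16, 0, 0],
    [0, -0.02, 0.65, 0.16, 0, 0],
    [0, -0.02, 0.65, 0.16, 0, 0],
    [0, -0.02, 0.65, 0.16, 0, 0]
  ],
  "hand": -0.75,
  "squeeze": 40
}}

```text
time: 1.1
eef_pos: [0.5147, 0.2702, 0.2435]
eef_rot: [[-0.006, 0.887, 0.462], [-0.002, 0.462, -0.887], [-1.0, -0.006, -0.001]]
ft_force: [1.0, 0.5, 0.4]
grip_width: 0.0746
```

```bash
cat > plan.py <<'E'
from h import *
from scipy.spatial.transform import Rotation as Ro
def plan(pos,yaw,n):
    """rows for a straight move from the measured pose to pos with tool down, jaw axis at yaw"""
    s=manip.observe(); p=np.array(s["eef_pos"]); R=Ro.from_matrix(s["eef_rot"])
    y=np.array([np.cos(yaw),np.sin(yaw),0]); x=np.array([0,0,-1.]); G=Ro.from_matrix(np.c_[x,y,np.cross(x,y)])
    w=(R.inv()*G).as_rotvec(); d=(np.array(pos)-p)/n
    print("t",s["time"],"p",p,"F",np.array(s["ft_force"]),"w",s["grip_width"],"yaw",np.arctan2(s["eef_rot"][1][1],s["eef_rot"][0][1]))
    for i in range(n):
        Ri=R*Ro.from_rotvec(w*i/n)
        print(np.r_[Ri.inv().apply(d)/.075,w/n/np.radians(30)].round(3).tolist())
E
python3 -c "
from plan import *
plan([.5182,-.2849,.15],-.3076,13)"
```

```text
t 1.1 p [0.5147 0.2702 0.2435] F [0.976  0.4819 0.3627] w 0.0745841130266457 yaw 0.4807120357821787
[0.097, -0.259, 0.507, 0.116, 0.0, 0.001]
[0.097, -0.228, 0.521, 0.116, 0.0, 0.001]
[0.097, -0.196, 0.534, 0.116, 0.0, 0.001]
[0.097, -0.164, 0.545, 0.116, 0.0, 0.001]
[0.097, -0.13, 0.554, 0.116, 0.0, 0.001]
[0.096, -0.097, 0.561, 0.116, 0.0, 0.001]
[0.096, -0.062, 0.566, 0.116, 0.0, 0.001]
[0.096, -0.028, 0.569, 0.116, 0.0, 0.001]
[0.096, 0.006, 0.569, 0.116, 0.0, 0.001]
[0.096, 0.041, 0.568, 0.116, 0.0, 0.001]
[0.096, 0.075, 0.564, 0.116, 0.0, 0.001]
[0.096, 0.109, 0.559, 0.116, 0.0, 0.001]
[0.096, 0.143, 0.551, 0.116, 0.0, 0.001]
```

Call:
{"api": "arm_command", "payload": {
  "plan": [
    [0.1, -0.26, 0.51, 0.116, 0, 0],
    [0.1, -0.23, 0.52, 0.116, 0, 0],
    [0.1, -0.2, 0.53, 0.116, 0, 0],
    [0.1, -0.16, 0.55, 0.116, 0, 0],
    [0.1, -0.13, 0.55, 0.116, 0, 0],
    [0.1, -0.1, 0.56, 0.116, 0, 0],
    [0.1, -0.06, 0.57, 0.116, 0, 0],
    [0.1, -0.03, 0.57, 0.116, 0, 0],
    [0.1, 0, 0.57, 0.116, 0, 0],
    [0.1, 0.04, 0.57, 0.116, 0, 0]
  ]
}}

```text
time: 2.1
eef_pos: [0.5097, -0.1756, 0.1657]
eef_rot: [[-0.006, 0.988, -0.154], [-0.003, -0.154, -0.988], [-1.0, -0.006, 0.004]]
ft_force: [0.1, 0.7, 0.9]
grip_width: 0.0747
```

```bash
python3 -c "
from plan import *
plan([.5182,-.2849,.12],-.3076,6)"
```

```text
t 2.1 p [ 0.5097 -0.1756  0.1657] F [0.124  0.7177 0.8785] w 0.07471107641970036 yaw -0.15474108890555813
[0.102, 0.057, 0.237, 0.049, 0.001, 0.002]
[0.102, 0.063, 0.235, 0.049, 0.001, 0.002]
[0.102, 0.069, 0.234, 0.049, 0.001, 0.002]
[0.102, 0.074, 0.232, 0.049, 0.001, 0.002]
[0.102, 0.08, 0.23, 0.049, 0.001, 0.002]
[0.102, 0.086, 0.228, 0.049, 0.001, 0.002]
```

Call:
{"api": "arm_command", "payload": {
  "plan": [
    [0.1, 0.06, 0.25, 0.05, 0, 0.002],
    [0.1, 0.06, 0.24, 0.05, 0, 0.002],
    [0.1, 0.07, 0.24, 0.05, 0, 0.002],
    [0.1, 0.075, 0.23, 0.05, 0, 0.002],
    [0.1, 0.08, 0.23, 0.05, 0, 0.002],
    [0.1, 0.086, 0.23, 0.05, 0, 0.002],
    [0, 0, 0, 0, 0, 0]
  ]
}}

```text
time: 2.8
eef_pos: [0.5137, -0.2982, 0.1166]
eef_rot: [[-0.004, 0.946, -0.323], [-0.005, -0.323, -0.946], [-1.0, -0.003, 0.006]]
ft_force: [-0.0, 1.4, 0.8]
grip_width: 0.0748
```

```bash
python3 - <<'E'
from plan import *
plan([.5182,-.2849,.06],-.3076,3)
t=manip.snapshot("top");s=manip.snapshot("side")
o=np.hstack([crop(t,270,150,100,110,4),crop(s,220,180,100,110,4)])
cv2.imwrite("pics/c2.png",o[:,:,::-1])
E
```

```text
t 2.8 p [ 0.5137 -0.2982  0.1166] F [-0.0044  1.3622  0.7583] w 0.07484470165597343 yaw -0.329229252884322
[0.251, 0.0, -0.064, -0.014, 0.004, 0.002]
[0.251, 0.001, -0.063, -0.014, 0.004, 0.002]
[0.251, 0.001, -0.063, -0.014, 0.004, 0.002]
```

View pics/c2.png

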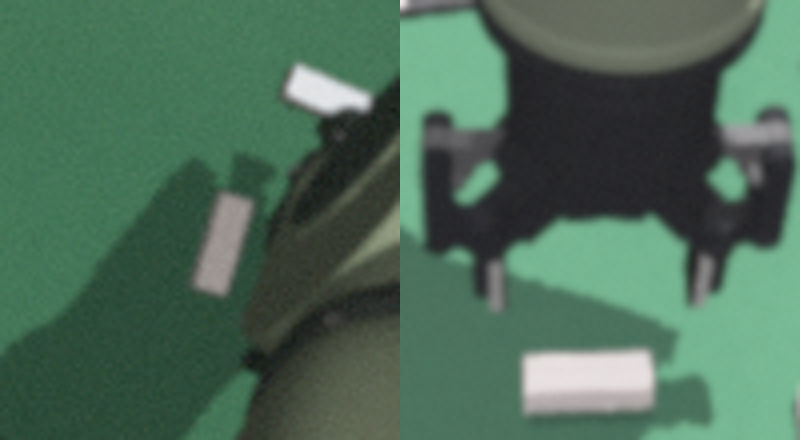

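The side view shows the open jaws above the right bar and square to it. The fingertips are at about (244,257) and (295,256). Lowering now, with a check of the tip height.

```bash
python3 - <<'E'
from plan import *
s=manip.observe();p=np.array(s["eef_pos"]);y=np.array(s["eef_rot"])[:,1]
for h in(.0,.005,.01,.017): print(h,proj("side",[p-y*.0375-[0,0,h],p+y*.0375-[0,0,h],]).ravel())
plan([.5182,-.2849,.05],-.3076,4)
E
```

```text
0.0 [245.6551 248.7592 290.9594 247.9365]
0.005 [245.6748 250.4091 290.7011 249.5857]
0.01 [245.6942 252.0387 290.4459 251.2147]
0.017 [245.721  254.2866 290.0936 253.462 ]
t 2.9 p [ 0.5145 -0.2958  0.1174] F [-0.3608 -0.0578  0.4583] w 0.07472408674908577 yaw -0.32589209739804914
[0.225, 0.001, -0.04, -0.009, 0.002, 0.001]
[0.225, 0.001, -0.039, -0.009, 0.002, 0.001]
[0.225, 0.001, -0.039, -0.009, 0.002, 0.001]
[0.225, 0.001, -0.039, -0.009, 0.002, 0.001]
```

Call:
{"api": "arm_command", "payload": {
  "plan": [
    [0.225, 0, -0.04, -0.01, 0.002, 0.001],
    [0.225, 0, -0.04, -0.01, 0.002, 0.001],
    [0.225, 0, -0.04, -0.01, 0.002, 0.001],
    [0.16, 0, -0.03, -0.01, 0, 0],
    [0, 0, 0, 0, 0, 0],
    [0, 0, 0, 0, 0, 0]
  ]
}}

```text
time: 3.5
eef_pos: [0.52, -0.2805, 0.0549]
eef_rot: [[0.002, 0.956, -0.293], [-0.001, -0.293, -0.956], [-1.0, 0.002, 0.0]]
ft_force: [0.7, -0.5, 0.4]
grip_width: 0.075
```

```bash
python3 - <<'E'
from plan import *
plan([.5182,-.2849,.027],-.3076,3)
E
```

```text
t 3.5 p [ 0.52   -0.2805  0.0549] F [ 0.6702 -0.5479  0.3988] w 0.07497901959089628 yaw -0.2972099696429553
[0.124, -0.002, 0.021, 0.007, 0.0, -0.001]
[0.124, -0.002, 0.021, 0.007, 0.0, -0.001]
[0.124, -0.002, 0.021, 0.007, 0.0, -0.001]
```

Call:
{"api": "arm_command", "payload": {
  "plan": [
    [0, 0, 0.045, 0.01, 0, 0],
    [0.06, 0, 0, 0, 0, 0],
    [0.1, 0, 0, 0, 0, 0],
    [0.1, 0, 0, 0, 0, 0],
    [0, 0, 0, 0, 0, 0]
  ]
}}

```text
time: 4.0
eef_pos: [0.5196, -0.2846, 0.0357]
eef_rot: [[0.004, 0.954, -0.299], [-0.002, -0.299, -0.954], [-1.0, 0.004, 0.001]]
ft_force: [-0.0, -0.2, -0.1]
grip_width: 0.075
```

```bash
python3 - <<'E'
from plan import *
plan([.5182,-.2849,.027],-.3076,1)
E
```

```text
t 4.0 p [ 0.5196 -0.2846  0.0357] F [-0.0355 -0.1578 -0.0911] w 0.07499324230553867 yaw -0.30327718451657903
[0.116, -0.017, 0.009, 0.008, 0.001, -0.008]
```

Call:
{"api": "arm_command", "payload": {
  "plan": [
    [0.06, -0.017, 0.009, 0.008, 0, -0.008],
    [0.06, 0, 0, 0, 0, 0],
    [0, 0, 0, 0, 0, 0]
  ]
}}

```text
time: 4.3
eef_pos: [0.5179, -0.2849, 0.0257]
eef_rot: [[-0.001, 0.953, -0.303], [-0.0, -0.303, -0.953], [-1.0, -0.001, 0.001]]
ft_force: [0.1, -0.2, -0.3]
grip_width: 0.0747
```

Call:
{"api": "arm_command", "payload": {
  "plan": [
    [0, 0, 0, 0, 0, 0],
    [0, 0, 0, 0, 0, 0],
    [0, 0, 0, 0, 0, 0],
    [0, 0, 0, 0, 0, 0],
    [0, 0, 0, 0, 0, 0],
    [0, 0, 0, 0, 0, 0]
  ],
  "hand": 0.2,
  "squeeze": 40
}}

```text
time: 4.9
eef_pos: [0.5181, -0.2849, 0.0264]
eef_rot: [[-0.0, 0.953, -0.303], [-0.001, -0.303, -0.953], [-1.0, -0.0, 0.001]]
ft_force: [0.3, -0.8, -0.0]
grip_width: 0.0587
```

Call:
{"api": "arm_command", "payload": {
  "plan": [
    [-0.15, 0, 0, 0, 0, 0],
    [-0.3, 0, 0, 0, 0, 0],
    [-0.4, 0, 0, 0, 0, 0],
    [-0.4, 0, 0, 0, 0, 0],
    [-0.3, 0, 0, 0, 0, 0],
    [0, 0, 0, 0, 0, 0]
  ]
}}

```text
time: 5.5
eef_pos: [0.5177, -0.2849, 0.1504]
eef_rot: [[0.0, 0.953, -0.303], [-0.001, -0.303, -0.953], [-1.0, 0.0, 0.001]]
ft_force: [0.1, -0.2, -1.5]
grip_width: 0.0587
```

```bash
python3 - <<'E'
from plan import *
plan([.5936,.1981,.13],-.188,11)
E
```

```text
t 5.5 p [ 0.5177 -0.2849  0.1504] F [ 0.1159 -0.1786 -1.4851] w 0.05865166895940199 yaw -0.308326190908906
[0.024, -0.09, -0.586, -0.021, 0.0, -0.0]
[0.024, -0.084, -0.587, -0.021, 0.0, -0.0]
[0.024, -0.077, -0.588, -0.021, 0.0, -0.0]
[0.024, -0.071, -0.588, -0.021, 0.0, -0.0]
[0.024, -0.064, -0.589, -0.021, 0.0, -0.0]
[0.024, -0.058, -0.59, -0.021, 0.0, -0.0]
[0.025, -0.051, -0.59, -0.021, 0.0, -0.0]
[0.025, -0.045, -0.591, -0.021, 0.0, -0.0]
[0.025, -0.039, -0.591, -0.021, 0.0, -0.0]
[0.025, -0.032, -0.592, -0.021, 0.0, -0.0]
[0.025, -0.026, -0.592, -0.021, 0.0, -0.0]
```

Call:
{"api": "arm_command", "payload": {
  "plan": [
    [0.02, -0.09, -0.3, -0.02, 0, 0],
    [0.02, -0.084, -0.58, -0.02, 0, 0],
    [0.02, -0.077, -0.58, -0.02, 0, 0],
    [0.02, -0.07, -0.58, -0.02, 0, 0],
    [0.02, -0.064, -0.58, -0.02, 0, 0],
    [0.02, -0.058, -0.58, -0.02, 0, 0],
    [0.02, -0.05, -0.58, -0.02, 0, 0],
    [0.02, -0.045, -0.58, -0.02, 0, 0],
    [0.02, -0.04, -0.58, -0.02, 0, 0],
    [0.02, -0.03, -0.4, -0.02, 0, 0]
  ]
}}

```text
time: 6.5
eef_pos: [0.5769, 0.1244, 0.1348]
eef_rot: [[0.001, 0.978, -0.207], [-0.004, -0.207, -0.978], [-1.0, 0.001, 0.004]]
ft_force: [-0.4, -0.6, -0.6]
grip_width: 0.0586
```

```bash
python3 - <<'E'
from plan import *
plan([.5936,.1981,.09],-.188,5)
E
```

```text
t 6.5 p [0.5769 0.1244 0.1348] F [-0.3564 -0.5885 -0.6169] w 0.05862649645450819 yaw -0.2081253056290195
[0.119, 0.003, -0.202, -0.008, 0.001, -0.001]
[0.119, 0.004, -0.202, -0.008, 0.001, -0.001]
[0.119, 0.005, -0.202, -0.008, 0.001, -0.001]
[0.119, 0.005, -0.202, -0.008, 0.001, -0.001]
[0.119, 0.006, -0.202, -0.008, 0.001, -0.001]
```

Call:
{"api": "arm_command", "payload": {
  "plan": [
    [0.12, 0, -0.22, -0.008, 0, 0],
    [0.12, 0, -0.2, -0.008, 0, 0],
    [0.12, 0, -0.2, -0.008, 0, 0],
    [0.12, 0, -0.12, -0.008, 0, 0],
    [0.06, 0, -0.04, 0, 0, 0],
    [0, 0, 0, 0, 0, 0],
    [0, 0, 0, 0, 0, 0]
  ]
}}

```text
time: 7.2
eef_pos: [0.5887, 0.1844, 0.0891]
eef_rot: [[-0.002, 0.982, -0.189], [-0.006, -0.189, -0.982], [-1.0, -0.001, 0.006]]
ft_force: [-0.7, 0.8, -0.9]
grip_width: 0.0585
```

```bash
python3 - <<'E'
from plan import *
plan([.5936,.1981,.08],-.188,2)
E
```

```text
t 7.2 p [0.5887 0.1844 0.0891] F [-0.715   0.8061 -0.9256] w 0.05846852816603323 yaw -0.19036625270530233
[0.06, 0.015, -0.096, -0.002, 0.006, 0.001]
[0.061, 0.015, -0.096, -0.002, 0.006, 0.001]
```

Call:
{"api": "arm_command", "payload": {
  "plan": [
    [0.05, 0.015, -0.1, 0, 0.006, 0],
    [0.1, 0.015, -0.09, 0, 0.006, 0],
    [0, 0, 0, 0, 0, 0],
    [0, 0, 0, 0, 0, 0]
  ]
}}

```text
time: 7.6
eef_pos: [0.5946, 0.1977, 0.0777]
eef_rot: [[0.001, 0.982, -0.191], [0.001, -0.191, -0.982], [-1.0, 0.0, -0.001]]
ft_force: [-0.6, 0.1, -0.7]
grip_width: 0.0583
```

```bash
python3 - <<'E'
from plan import *
plan([.5936,.1981,.06],-.188,1)
t=manip.snapshot("top");s=manip.snapshot("side")
cv2.imwrite("pics/top1.png",t[:,:,::-1]);cv2.imwrite("pics/side1.png",s[:,:,::-1])
o=np.hstack([crop(t,105,145,100,75,4),crop(s,185,85,100,75,4)])
cv2.imwrite("pics/c3.png",o[:,:,::-1])
E
```

```text
t 7.6 p [0.5946 0.1977 0.0777] F [-0.5811  0.1015 -0.6782] w 0.058291459867271064 yaw -0.1923992171051957
[0.236, -0.014, -0.002, -0.008, -0.002, -0.001]
```

View pics/c3.png

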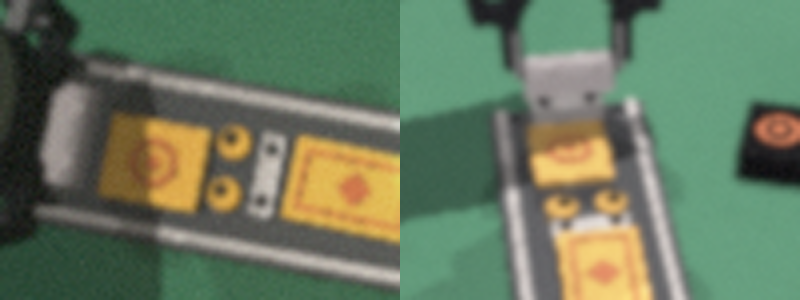

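The view shows the spacer held level above the gap, across the bed, left of the small stamp. Lowering in stages.

Call:
{"api": "arm_command", "payload": {
  "plan": [
    [0.07, -0.014, 0, -0.008, 0, 0],
    [0.07, 0, 0, 0, 0, 0],
    [0.06, 0, 0, 0, 0, 0],
    [0, 0, 0, 0, 0, 0]
  ]
}}

```text
time: 8.1
eef_pos: [0.5933, 0.1976, 0.0616]
eef_rot: [[0.001, 0.982, -0.187], [0.001, -0.187, -0.982], [-1.0, 0.0, -0.001]]
ft_force: [-0.1, 0.9, -0.4]
grip_width: 0.0588
```

```bash
python3 - <<'E'
from plan import *
plan([.5936,.1981,.037],-.188,1)
E
```

```text
t 8.1 p [0.5933 0.1976 0.0616] F [-0.0588  0.9034 -0.4026] w 0.058762798194243994 yaw -0.18806064291302105
[0.328, 0.003, -0.006, -0.0, -0.002, -0.001]
```

Call:
{"api": "arm_command", "payload": {
  "plan": [
    [0.07, 0, -0.003, 0, 0, 0],
    [0.07, 0, 0, 0, 0, 0],
    [0.07, 0, 0, 0, 0, 0],
    [0, 0, 0, 0, 0, 0]
  ]
}}

```text
time: 8.5
eef_pos: [0.5933, 0.1978, 0.0442]
eef_rot: [[0.0, 0.982, -0.187], [0.001, -0.187, -0.982], [-1.0, 0.0, -0.001]]
ft_force: [-0.3, -0.5, -0.5]
grip_width: 0.0584
```

```bash
python3 - <<'E'
from plan import *
plan([.5936,.1981,.0364],-.188,1)
E
```

```text
t 8.5 p [0.5933 0.1978 0.0442] F [-0.3039 -0.4504 -0.4776] w 0.058367279671489185 yaw -0.1882454634176759
[0.105, 0.003, -0.005, -0.0, -0.002, -0.0]
```

Call:
{"api": "arm_command", "payload": {
  "plan": [
    [0.06, 0, 0, 0, 0, 0],
    [0.05, 0, 0, 0, 0, 0],
    [0, 0, 0, 0, 0, 0]
  ]
}}

```text
time: 8.8
eef_pos: [0.5935, 0.1979, 0.036]
eef_rot: [[0.001, 0.982, -0.187], [0.001, -0.187, -0.982], [-1.0, 0.001, -0.001]]
ft_force: [-2.8, -0.8, 10.0]
grip_width: 0.0588
```

Call:
{"api": "arm_command", "payload": {
  "plan": [
    [0.03, 0, 0, 0, 0, 0],
    [0, 0, 0, 0, 0, 0]
  ]
}}

```text
time: 9.0
eef_pos: [0.5938, 0.1979, 0.0364]
eef_rot: [[0.002, 0.982, -0.187], [0.002, -0.187, -0.982], [-1.0, 0.001, -0.003]]
ft_force: [-0.5, -0.8, -0.9]
grip_width: 0.0582
```

Contact with the bed came at z = 0.036, exactly where I expected it. Releasing gently.

Call:
{"api": "arm_command", "payload": {
  "plan": [
    [0, 0, 0, 0, 0, 0],
    [0, 0, 0, 0, 0, 0],
    [0, 0, 0, 0, 0, 0],
    [0, 0, 0, 0, 0, 0]
  ],
  "hand": -0.58
}}

```text
time: 9.4
eef_pos: [0.594, 0.198, 0.0362]
eef_rot: [[0.002, 0.982, -0.187], [0.002, -0.187, -0.982], [-1.0, 0.002, -0.003]]
ft_force: [0.0, 0.2, -0.9]
grip_width: 0.067
```

```bash
python3 - <<'E'
from plan import *
plan([.5936,.1981,.0864],-.188,4)
E
```

```text
t 9.4 p [0.594  0.198  0.0362] F [ 0.0039  0.206  -0.9182] w 0.06699143398273494 yaw -0.18823176581730708
[-0.167, -0.001, -0.001, -0.0, -0.001, -0.001]
[-0.167, -0.001, -0.0, -0.0, -0.001, -0.001]
[-0.167, -0.001, -0.0, -0.0, -0.001, -0.001]
[-0.167, -0.001, -0.0, -0.0, -0.001, -0.001]
```

Call:
{"api": "arm_command", "payload": {
  "plan": [
    [-0.15, 0, 0, 0, 0, 0],
    [-0.25, 0, 0, 0, 0, 0],
    [-0.35, 0, 0, 0, 0, 0],
    [-0.4, 0, -0.3, 0, 0, 0],
    [-0.3, 0, -0.5, 0, 0, 0],
    [0, 0, -0.5, 0, 0, 0],
    [0, 0, 0, 0, 0, 0]
  ]
}}

```text
time: 10.1
eef_pos: [0.6127, 0.2956, 0.1544]
eef_rot: [[0.004, 0.982, -0.19], [0.002, -0.19, -0.982], [-1.0, 0.003, -0.003]]
ft_force: [-0.5, -0.4, -0.7]
grip_width: 0.0674
```

```bash
python3 - <<'E'
from plan import *
t=manip.snapshot("top");s=manip.snapshot("side")
cv2.imwrite("pics/top2.png",t[:,:,::-1]);cv2.imwrite("pics/side2.png",s[:,:,::-1])
o=np.hstack([crop(t,105,145,100,75,4),crop(s,185,85,100,75,4)])
cv2.imwrite("pics/c4.png",o[:,:,::-1])
E
```

```text
(no output)
```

View pics/c4.png

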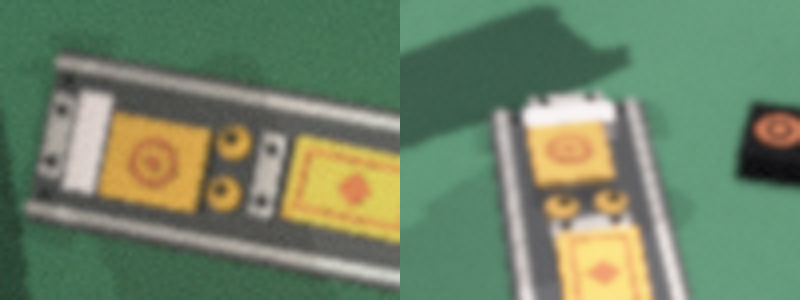

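The picture shows the spacer flat in the gap between bar and small stamp and roughly centred, at about (127,181) in the full top picture. I'll put numbers on it.

```bash
python3 - <<'E'
from fit import *
from plan import plan
F=feats("top","pics/top2.png"); H=np.array([.5752,.1013,-.1882])
p,r=fit("top",F["white"],spt(.01),[.5936,.198,-.188],pad=2);print("spacer rel lay",loc(H,p)-[0,.112,0],r)
q,r=fit("top",F["yel"],small,[.5746,.1258,-.188],pad=3);print("small",q,loc(H,q),r)
l,r=fit("top",F["yel"],large,[.555,-.0052,-.21],pad=3);print("large",l)
c=[q[0]-.03*np.sin(q[2]),q[1]+.03*np.cos(q[2])];print("stamp mid",c)
plan([*c,.08],-.188,4)
E
```

```text
spacer rel lay [-0.0005 -0.0132  0.0027] 0.19907245474598628
small [ 0.5745  0.1256 -0.1847] [-0.0053  0.0237  0.0035] 0.0781918722109981
large [ 0.555  -0.0052 -0.209 ]
stamp mid [np.float64(0.579985433181568), np.float64(0.15509094076663985)]
t 10.2 p [0.6132 0.291  0.1544] F [-0.5578 -0.5473  0.2517] w 0.06778094850138347 yaw -0.19482693398313536
[0.248, -0.022, 0.466, -0.003, -0.0, -0.002]
[0.248, -0.023, 0.466, -0.003, -0.0, -0.002]
[0.248, -0.023, 0.466, -0.003, -0.0, -0.002]
[0.248, -0.024, 0.466, -0.003, -0.0, -0.002]
```

Call:
{"api": "arm_command", "payload": {
  "plan": [
    [0.1, -0.02, 0.3, 0, 0, 0],
    [0.1, -0.02, 0.5, 0, 0, 0],
    [0.2, -0.02, 0.5, 0, 0, 0],
    [0.25, -0.02, 0.35, 0, 0, 0],
    [0.15, 0, 0.1, 0, 0, 0],
    [0, 0, 0, 0, 0, 0],
    [0, 0, 0, 0, 0, 0]
  ]
}}

```text
time: 10.9
eef_pos: [0.5796, 0.1516, 0.095]
eef_rot: [[0.004, 0.98, -0.2], [-0.004, -0.2, -0.98], [-1.0, 0.005, 0.003]]
ft_force: [-0.3, 0.5, -0.7]
grip_width: 0.0674
```

```bash
python3 - <<'E'
from plan import plan
plan([.580,.1551,.075],-.188,2)
E
```

```text
t 10.9 p [0.5796 0.1516 0.095 ] F [-0.3459  0.5024 -0.6956] w 0.06744689852032673 yaw -0.20117928766134943
[0.133, -0.003, -0.024, -0.013, 0.003, -0.004]
[0.133, -0.002, -0.024, -0.013, 0.003, -0.004]
```

Call:
{"api": "arm_command", "payload": {
  "plan": [
    [0.1, 0, -0.025, -0.013, 0.003, -0.004],
    [0.12, 0, -0.02, -0.013, 0.003, -0.004],
    [0.1, 0, 0, 0, 0, 0],
    [0, 0, 0, 0, 0, 0]
  ]
}}

```text
time: 11.3
eef_pos: [0.5808, 0.1571, 0.07]
eef_rot: [[0.002, 0.983, -0.183], [0.001, -0.183, -0.983], [-1.0, 0.001, -0.001]]
ft_force: [-0.4, -0.1, 0.8]
grip_width: 0.0676
```

```bash
python3 - <<'E'
from plan import plan
plan([.580,.1551,.036],-.188,3)
E
```

```text
t 11.3 p [0.5808 0.1571 0.07  ] F [-0.3901 -0.0846  0.8355] w 0.0676027662618155 yaw -0.18399339129656214
[0.151, -0.002, 0.01, 0.003, -0.001, -0.001]
[0.151, -0.002, 0.01, 0.003, -0.001, -0.001]
[0.151, -0.002, 0.01, 0.003, -0.001, -0.001]
```

Call:
{"api": "arm_command", "payload": {
  "plan": [
    [0.09, 0, 0.02, 0.005, 0, 0],
    [0.12, 0, 0, 0, 0, 0],
    [0.12, 0, 0, 0, 0, 0],
    [0.06, 0, 0, 0, 0, 0],
    [0, 0, 0, 0, 0, 0]
  ]
}}

```text
time: 11.8
eef_pos: [0.5803, 0.1559, 0.0377]
eef_rot: [[0.001, 0.983, -0.185], [0.001, -0.185, -0.983], [-1.0, 0.001, -0.001]]
ft_force: [0.5, -0.3, -0.8]
grip_width: 0.0678
```

```bash
python3 - <<'E'
from plan import plan
plan([.580,.1551,.036],-.188,1)
E
```

```text
t 11.8 p [0.5803 0.1559 0.0377] F [ 0.4888 -0.2524 -0.7584] w 0.06776099954381433 yaw -0.18639419862113907
[0.023, -0.002, 0.011, 0.003, -0.002, -0.002]
```

Call:
{"api": "arm_command", "payload": {
  "plan": [
    [0.023, 0, 0, 0.003, 0, 0],
    [0, 0, 0, 0, 0, 0],
    [0, 0, 0, 0, 0, 0],
    [0, 0, 0, 0, 0, 0],
    [0, 0, 0, 0, 0, 0],
    [0, 0, 0, 0, 0, 0],
    [0, 0, 0, 0, 0, 0]
  ],
  "hand": 0.5,
  "squeeze": 60
}}

```text
time: 12.5
eef_pos: [0.5804, 0.1559, 0.0364]
eef_rot: [[0.001, 0.982, -0.187], [0.001, -0.187, -0.982], [-1.0, 0.001, -0.001]]
ft_force: [-0.5, 0.8, -2.9]
grip_width: 0.0485
```

```bash
python3 - <<'E'
from plan import plan
plan([.580,.1551,.036],-.188,1)
E
```

```text
t 12.5 p [0.5804 0.1559 0.0364] F [-0.4956  0.7503 -2.8937] w 0.04849160047122103 yaw -0.188200150014463
[0.006, -0.004, 0.012, -0.0, -0.002, -0.002]
```

Call:
{"api": "arm_command", "payload": {
  "plan": [
    [0.006, 0, -0.02, 0, 0, 0],
    [0.006, 0, -0.03, 0, 0, 0],
    [0, 0, -0.03, 0, 0, 0],
    [0, 0, 0, 0, 0, 0]
  ]
}}

```text
time: 12.9
eef_pos: [0.5818, 0.1602, 0.0363]
eef_rot: [[0.001, 0.982, -0.188], [-0.001, -0.188, -0.982], [-1.0, 0.002, 0.001]]
ft_force: [0.0, 0.1, -3.8]
grip_width: 0.0482
```

```bash
python3 - <<'E'
from plan import plan
plan([.580,.1551,.036],-.188,1)
E
```

```text
t 12.9 p [0.5818 0.1602 0.0363] F [ 0.0328  0.1152 -3.8419] w 0.04822892680891609 yaw -0.18945429810784145
[0.004, -0.01, 0.071, -0.003, 0.002, -0.003]
```

The stamp's weight is on the gripper, so it has been lifted slightly. I'll lower it until the bed carries it.

Call:
{"api": "arm_command", "payload": {
  "plan": [
    [0.015, 0, 0, 0, 0, 0],
    [0.015, 0, 0, 0, 0, 0]
  ]
}}

```text
time: 13.1
eef_pos: [0.5819, 0.1601, 0.036]
eef_rot: [[0.002, 0.982, -0.188], [-0.001, -0.188, -0.982], [-1.0, 0.002, 0.001]]
ft_force: [-9.2, -2.5, 28.8]
grip_width: 0.0483
```

Call:
{"api": "arm_command", "payload": {
  "plan": [
    [0.015, 0, 0, 0, 0, 0],
    [0.015, 0, 0, 0, 0, 0]
  ]
}}

```text
time: 13.3
eef_pos: [0.5818, 0.1601, 0.0361]
eef_rot: [[0.002, 0.982, -0.188], [-0.0, -0.188, -0.982], [-1.0, 0.002, -0.0]]
ft_force: [-6.9, -2.0, 23.2]
grip_width: 0.0487
```

Call:
{"api": "arm_command", "payload": {
  "plan": [
    [0, 0, -0.02, 0, 0, 0],
    [0, 0, -0.02, 0, 0, 0],
    [0.002, 0, -0.02, 0, 0, 0]
  ]
}}

```text
time: 13.6
eef_pos: [0.5825, 0.1632, 0.0362]
eef_rot: [[0.001, 0.982, -0.189], [-0.002, -0.189, -0.982], [-1.0, 0.002, 0.002]]
ft_force: [-5.2, -15.2, 7.9]
grip_width: 0.0484
```

Call:
{"api": "arm_command", "payload": {
  "plan": [
    [0.002, 0, -0.02, 0, 0, 0],
    [0.002, 0, -0.015, 0, 0, 0]
  ],
  "squeeze": 80
}}

```text
time: 13.8
eef_pos: [0.5825, 0.1632, 0.0362]
eef_rot: [[-0.0, 0.982, -0.19], [-0.006, -0.19, -0.982], [-1.0, 0.001, 0.006]]
ft_force: [-4.5, -6.6, 9.0]
grip_width: 0.0479
```

Call:
{"api": "arm_command", "payload": {
  "plan": [
    [0, 0, -0.03, 0, 0, 0],
    [0, 0, -0.03, 0, 0, 0],
    [0, 0, -0.03, 0, 0, 0]
  ]
}}

```text
time: 14.1
eef_pos: [0.5826, 0.1633, 0.0363]
eef_rot: [[-0.005, 0.981, -0.193], [-0.015, -0.193, -0.981], [-1.0, -0.002, 0.016]]
ft_force: [-7.4, -13.3, 9.1]
grip_width: 0.048
```

```bash
python3 - <<'E'
from plan import *
plan([.580,.1551,.036],-.188,1)
t=manip.snapshot("top");s=manip.snapshot("side")
cv2.imwrite("pics/top3.png",t[:,:,::-1]);cv2.imwrite("pics/side3.png",s[:,:,::-1])
o=np.hstack([crop(t,105,145,65,75,6),crop(s,190,80,65,75,6)])
cv2.imwrite("pics/c5.png",o[:,:,::-1])
E
```

```text
t 14.1 p [0.5826 0.1633 0.0363] F [ -7.384  -13.3229   9.1262] w 0.04802204167995381 yaw -0.19416599070176252
[0.006, -0.012, 0.114, -0.012, 0.03, 0.003]
```

View pics/c5.png

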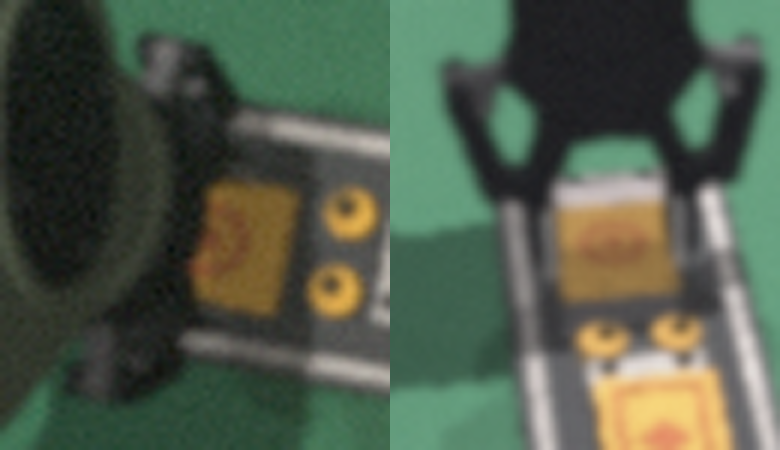

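The view shows the stamp clear of the clamps and against the spacer. The tool has crept to a tilt of about 0.016 rad, which I'll correct. First I'll measure the closure.

```bash
python3 - <<'E'
from fit import *
H=np.array([.5752,.1013,-.1882])
for k,m,c,g in((2,small,"yel",[.5750,.1229,-.186]),(3,small,"yel",[.5765,.130,-.188]),(2,spt(.01),"white",[.594,.197,-.188]),(3,spt(.01),"white",[.595,.200,-.188])):
    F=feats("side",f"pics/side{k}.png"); f=F[c]
    if c=="yel": B,G,R=cv2.split(cv2.imread(f"pics/side{k}.png").astype(float)); f=100*(R-B)/(R+G+B+30)
    p,r=fit("side",f,m,g,pad=2); print(k,c,p,loc(H,p),r)
E
```

```text
2 yel [ 0.5744  0.1191 -0.1698] [-0.0041  0.0174  0.0184] 0.05407407179064148
3 yel [ 0.5751  0.1274 -0.2285] [-0.005   0.0256 -0.0403] 0.04291681021804343
2 white [ 0.5946  0.1978 -0.1915] [ 0.001   0.0984 -0.0033] 0.16712056819749246
3 white [ 0.5933  0.2042 -0.0336] [-0.0014  0.1044  0.1546] 0.38599578904569365
```

Call:
{"api": "arm_command", "payload": {
  "plan": [
    [0, 0, -0.02, -0.012, 0.03, 0.003],
    [0, 0, -0.03, 0, 0.015, 0],
    [0, 0, -0.03, 0, 0.015, 0]
  ]
}}

```text
time: 14.5
eef_pos: [0.5827, 0.1631, 0.0363]
eef_rot: [[-0.0, 0.982, -0.189], [0.007, -0.189, -0.982], [-1.0, -0.002, -0.007]]
ft_force: [-6.1, -13.2, 8.6]
grip_width: 0.0478
```

```bash
python3 - <<'E'
from plan import *
plan([.580,.1551,.036],-.188,1)
E
```

```text
t 14.5 p [0.5827 0.1631 0.0363] F [ -6.1084 -13.1633   8.599 ] w 0.04779436523527475 yaw -0.19036038011478032
[0.003, -0.015, 0.111, -0.005, -0.013, 0.003]
```

Call:
{"api": "arm_command", "payload": {
  "plan": [
    [0, 0, -0.04, 0, -0.005, 0],
    [0, 0, -0.05, 0, 0.002, 0]
  ]
}}

```text
time: 14.7
eef_pos: [0.5827, 0.1632, 0.0363]
eef_rot: [[-0.005, 0.981, -0.192], [-0.003, -0.192, -0.981], [-1.0, -0.004, 0.004]]
ft_force: [-11.0, -23.2, 13.1]
grip_width: 0.048
```

```bash
python3 - <<'E'
from plan import *
for i in range(12):
    f=manip.snapshot("side"); s=manip.observe()
    if i%3==2: print(s["time"],np.array(s["eef_pos"]),np.array(s["ft_force"]),np.array(s["eef_rot"])[2],s["grip_width"],np.arctan2(s["eef_rot"][1][1],s["eef_rot"][0][1]))
t=manip.snapshot("top")
cv2.imwrite("pics/side4.png",f[:,:,::-1]);cv2.imwrite("pics/top4.png",t[:,:,::-1])
cv2.imwrite("pics/c6.png",np.hstack([crop(f,195,95,60,70,6),crop(t,120,160,60,70,6)])[:,:,::-1])
E
```

```text
14.85 [0.5827 0.1632 0.0363] [ -9.8213 -21.6635  11.947 ] [-1.     -0.0042  0.0041] 0.04809213275777461 -0.19338048037205652
15.0 [0.5827 0.1632 0.0363] [ -9.713  -21.5194  12.2777] [-1.     -0.0042  0.0039] 0.04789173455428234 -0.19349677407206967
15.15 [0.5827 0.1633 0.0363] [ -9.9897 -21.5767  11.5497] [-1.     -0.0043  0.0039] 0.0476706344482465 -0.19345717923435155
15.3 [0.5827 0.1632 0.0363] [-10.6098 -21.3065  11.1397] [-1.     -0.0042  0.004 ] 0.04759041699101657 -0.19351129499435227
```

View pics/c6.png

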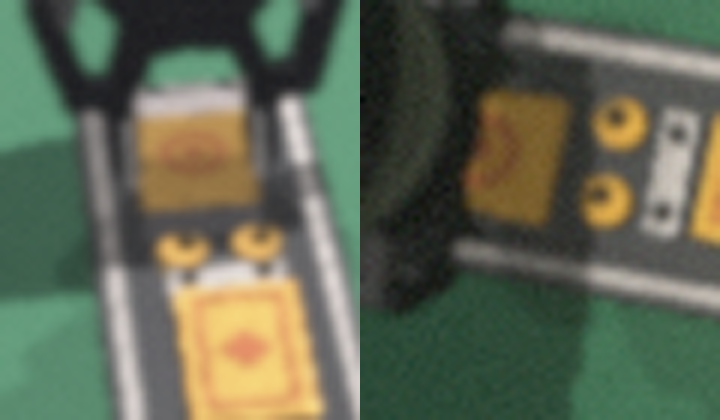

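```bash
python3 -c "
from bench import manip
print(manip.job_done()); s=manip.observe(); print(s['time'],s['ft_force'],s['eef_pos'])"
```

```text
the job is handed in; nothing more can be done
None
the job is handed in; nothing more can be done
```

I put the left of the two look-alike bars (the one farthest to the robot's left) into the left bay's gap and let it go. I then gripped the small stamp, pushed it up against spacer and lay bar, and handed the job in at 15.35 s while still pressing.

**Checks that agreed**
- **Spacer after release:** it lay 13 mm from the lay face, 0.5 mm off centre and 0.003 rad askew. It met the bed at the expected height.
- **Larger stamp:** its fitted pose had not changed when I last measured it, after placing the spacer and before pushing the small stamp.
- **Final press:** the wrist force along the push held at about 21 N for 0.6 s with the tool still. The tool was about 0.004 rad off vertical and about 0.005 rad off the holder in yaw. The fingers read 48 mm open on the stamp at an 80 N grip setting.

**Checks that were weaker or disagreed**
- **Lifted stamp:** closing the gripper raised the stamp by about 0.3 mm. I lowered it back onto the bed part-way through the push, about 4.5 mm in.
- **Closing travel:** the tool moved about 7.7 mm, while I had measured 8.3 mm to close. The side camera's stamp fit gave 8.2 mm.
- **Final squareness:** the closing side-view fits were unreliable in yaw. They gave 0.04 rad for the stamp, and the partly hidden spacer could not be fitted usefully. I judged flushness from the picture and the steady force.
- **Sideways force:** about 6 N across the push stayed unexplained.
- **Bystanders:** I did not re-measure the hammer, awl and spool at the end. The arm passed well above or clear of them.

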